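Swing the bench magnifier over the petri dish and clamp it

ROBOT

A 6-joint arm with a two-finger parallel gripper is mounted at the origin on a cart in front of the work surface, level with it; the furniture and walls round the work are solid. World frame = base frame: x ahead of the robot, y to its left, z up, the work surface at z = 0. Lengths are in mm, angles in rad, forces in N, time in s.
With the tool pointing down it reaches from about 325 to 900 mm from the base axis. Payload 6.1 kg.
Tool frame: the origin (TCP) lies midway between the tips of the shut fingers; the grasp point (between the pads) lies 19 mm behind it (manip.grip_point_offset is the z of the grasp point in the tool frame, in mm); z points along the fingers, y is the direction in which the jaws open and shut (so a half turn about z gives the same grasp; the last joint's range is limited). The gripper opens to 87 mm and grips with 3 to 60 N. Pads are 19 mm wide; open, the fingers measure 117 mm over their backs; the gripper's body (75 mm by 190 mm) begins 51 mm behind the grasp point.
Start: joints at [-1.35, 0.22, 1.526, -0, 1.395, -0.126], TCP at [212.424, -587.785, 222.538] pointing down, gripper open.
Joint ranges: [-2.98, 2.98], [-0.91, 2.08], [0.09, 2.57], [-1.24, 4.39], [0.2, 2.65], [-2.68, 2.68]. Speed limits (rad/s): [2.57, 2.57, 3.01, 3.14, 3.14, 3.14].

INTERFACE

Orientations are given as a unit quaternion [x, y, z, w].
In Python, from station import telemetry, eyes, sign_off, manip gives the robot as it stands.
- The arm moves only by the shell command python3 -m pendant 'ROWS' [FORCE]. ROWS is text: rows parted by semicolons, each of 7 numbers parted by spaces: the opening, from -1 (shut) to 1 (fully open), then the shift along the world's x, y, z in m, then the turn, a rotation vector about the world's x, y, z in rad. In form: jaw x y z ax ay az; .... A call has 1 to 12 rows; each row shifts and turns the commanded pose from where the row before left it; what a row does not reach is not made up. A row lasts 1/8 s, in which the tool goes at most 62.5 mm and 10.7 degrees, less where a joint would pass 70% of its speed; a pose out of reach is approached as far as the arm can. A call is refused whole if a number of a shift passes 0.0625 or a number of a turn 0.188, either way. A call with a gripper value outside its range is refused whole. The fingers move at their own pace and stop on an object; FORCE is the grip in N (left out, the last holds). Time passes only in rows, so rows that do not move let the fingers close. It gives the time, the measured TCP pose, the force and the opening at its end, in the units of the state.
- telemetry.get_state(): the state, without advancing time (a new reading comes with each control period).
- eyes.snapshot(name): name is "scene" or "top" or "wrist"; returns the picture (420x560x3 uint8, blue, green, red); there is no depth.
- eyes.camera_params(name): a dict with "intrinsics" (3x3 intrinsics, pixels), "extrinsics" (4x4, takes a point from world to camera coordinates); the wrist camera has in their place "hand_eye" (4x4, takes a point from camera to tool coordinates, whose origin is the TCP and whose axes are the flange's). Camera axes: x right, y up, looking along -z (the intrinsics and any distortion apply to the point x, -y, -z); pixel columns grow to the right and rows downward; lengths in mm; the calibration is good to about 2 mm. A picture is of the moment at which its call begins: read the wrist's pose just before it. camera_params takes no time and is no camera call.
- sign_off(): hands the job in, once; it reports no verdict.
The state is a dict: "t": time; "joints": joint angles; "joint_vel": joint speeds; "joint_efforts": joint torques, N m; "tool_pos": TCP position; "eef_rot": TCP orientation; "ft_force": force on the tool from outside, world axes, zero at the start; "torque": the same for the moment, N m; "gripper_width": opening from 0.0 (shut) to 1.0 (fully open).
Only numpy, scipy, OpenCV 4.12 (cv2) and the standard library are available. Lean on these libraries where they do the work, as an engineer would, in place of code of your own. Each camera call takes 0.05 s, during which the arm holds its last target. There are 200 camera calls.

TASK

Bring the petri dish under the bench magnifier: with a fingertip, push the swinging arm round until its round lens stands squarely over the dish, then push the small clamp lever on top of the column counter-clockwise all the way to its stop, leaving the lens where it is. Only push, gently: do not pinch the arm or the lever, and do not lift or shift the dish or anything else on the stand or the worktop.

Things in the scene. Friction and masses are not known exactly. Their poses are not given: they have to be found in the camera images.
- stand: Grey magnifier stand fixed to the worktop: round foot 100 mm across with a column; origin on the column's vertical axis at worktop height. -x is its forward direction, towards the robot (turned up to 0.2 rad), +y its left. Four round grey seats (74 mm across, top at 6 mm height) lie in a fan 160 mm from the axis, 26 and 57 degrees either side of forward, one thing on each.
- pivot (a point): A point on the column's vertical axis, about which arm and lever turn, 55 mm above the worktop. The room's tall microscope (600 mm high, fixed) stands to the left of the stand, at x over 0.5 m and y from 0 to 0.2 m from the robot's base: carry the hand round the front of it.
- bar_middle (a point): Middle of the swinging arm, 75 mm from the axis, 55.5 mm above the worktop; +x points outward along the arm. The arm is a straight aluminium bar 14 mm wide, 47 to 64 mm above the worktop, free to be pushed on its sides from 25 to 120 mm from the axis. Nothing on the seats is higher than 30 mm, so a fingertip beside the bar at 40 to 50 mm height clears it all.
- lens_centre (a point): Centre of the round clear lens at the arm's end, 160 mm from the axis and 54.5 mm above the worktop; 76 mm across its black rim, which is 9 mm thick. It lies on the arm's line from the pivot.
- lens_arm (a joint): Angle of the swinging arm in rad: 0 points along the stand's forward direction, grows counter-clockwise seen from above, stops at -1.35 and 1.35. Friction holds it where it is left (about 1 N pushes it at 110 mm from the axis); it does not coast when pushed slowly.
- lever_tip (a point): Centre of the round end (14 mm thick) of the black clamp lever on top of the column, 70 mm from the axis, 85.5 mm above the worktop; +x points outward along it. The lever is a bar 10 mm wide, 78 to 93 mm above the worktop, 22 to 77 mm from the axis, level above the arm; its hub rises to 99 mm. A fingertip beside it at 72 to 85 mm height clears the arm.
- clamp_lever (a joint): Angle of the clamp lever in rad: 0 points to the stand's left, grows counter-clockwise seen from above (so from the stand's left round towards its front). It starts open at 0 to 0.35; its stop, fully clamped, is at 1.4. Friction holds it (about 2 N pushes it at 55 mm from the axis); it does not move the arm.
- petri_1: The petri dish with lid: a flat round clear-whitish dish, 61 mm across and 14 mm high, lying loose on one of the four seats; origin at the centre of its underside.
- timer: A white lab timer, 66x62x22 mm, loose on another seat; leave alone. Origin at the centre of its underside.
- tape_roll: A roll of white tape lying flat, 75 mm across, 19 mm high, loose on another seat; leave alone. Origin at the centre of its underside.
- eraser: A small eraser, 21x42x12 mm, loose on another seat; leave alone. Origin at the centre of its underside.
- carton_2: A small reagent carton, 50x55x70 mm, standing on the worktop to the right of the stand; leave alone. Origin at the centre of its underside.
- slide_box_1: A slide box, 87x100x34 mm, on the worktop at the left beside the microscope; leave alone. Origin at the centre of its underside.
There are look-alikes about, which are no part of the job. What is shaped like the petri_1 but brown or turquoise is not meant.

How it is judged:
By the outcome, as a careful person would: the job done as asked, in the order asked, and still so for the second after the job is handed in, with the robot touching nothing.
It also fails if it takes over 64 s, if anything falls off the work surface, if the arm or the gripper's body presses on something with over 40 N, if the wrist force passes 120 N, or if a joint passes its speed limit or range.

## Working session

There is one attempt and no reset: what is moved stays moved. The work goes in short steps, Python scripts to look and compute and a shell command to move; the robot and the scene stay as the last step left them, time stands still between calls to the robot, and variables do not carry over. Pictures are saved under pics/ and viewed, about 8 in all and at most 12, crops included, and the job is handed in when it is done.

```bash
mkdir -p pics; cat > h.py <<'E'
import numpy as np,cv2
from station import telemetry, eyes, sign_off, manip
def ray(name,u,v,z):
    p=eyes.camera_params(name);K=np.array(p["intrinsics"]);E=np.array(p["extrinsics"])
    d=np.linalg.inv(K)@[u,v,1];d=np.array([d[0],-d[1],-d[2]])
    R=E[:3,:3];o=-R.T@E[:3,3];w=R.T@d
    return o+w*(z-o[2])/w[2]
def proj(name,P):
    p=eyes.camera_params(name);K=np.array(p["intrinsics"]);E=np.array(p["extrinsics"])
    c=E[:3,:3]@np.array(P)+E[:3,3];q=K@[c[0],-c[1],-c[2]];return q[:2]/q[2]
E
python3 - <<'E'
from h import *
for n in("top","scene"):
    cv2.imwrite(f"pics/{n}0.png",eyes.snapshot(n));p=eyes.camera_params(n);print({k:np.round(v,3).tolist() if not isinstance(v,str) else v for k,v in p.items()})
s=telemetry.get_state();print(s["t"],s["tool_pos"],s["eef_rot"])
E
```

```text
{'intrinsics': [[521.712, 0.0, 282.548], [0.0, 521.712, 219.076], [0.0, 0.0, 1.0]], 'extrinsics': [[-0.01, -1.0, -0.005, -142.875], [0.998, -0.01, 0.064, -602.671], [-0.064, -0.004, 0.998, -1530.942], [0.0, 0.0, 0.0, 1.0]]}
{'intrinsics': [[412.412, 0.0, 281.689], [0.0, 412.412, 214.45], [0.0, 0.0, 1.0]], 'extrinsics': [[-0.867, -0.498, 0.012, 412.099], [0.259, -0.43, 0.865, -293.892], [-0.426, 0.753, 0.502, -871.057], [0.0, 0.0, 0.0, 1.0]]}
0.1 [ 212.29257377 -587.24893567  221.56097322] [ 9.85003695e-01  1.72531032e-01 -4.26548959e-05 -8.73136264e-04]
```

View pics/top0.png

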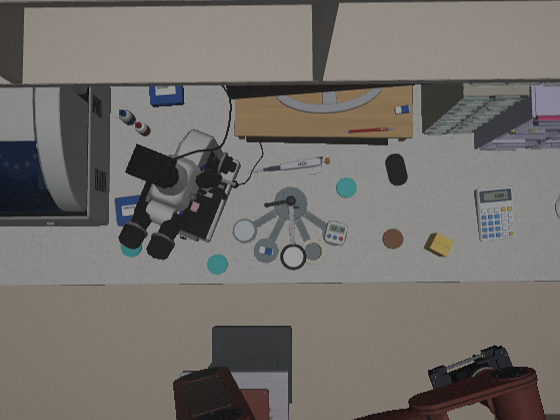

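View pics/scene0.png

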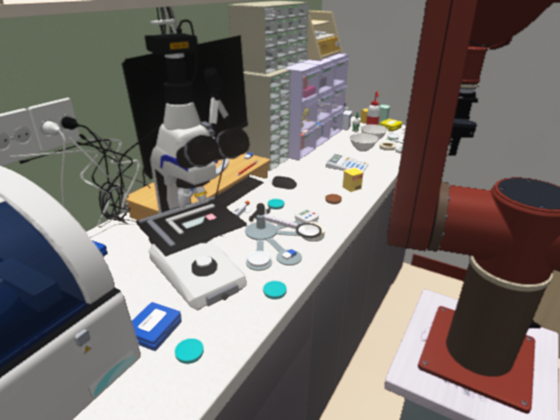

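```bash
python3 - <<'E'
from h import *
a=cv2.imread("pics/top0.png")[175:285,215:365]
cv2.imwrite("pics/c1.png",cv2.resize(a,None,fx=5,fy=5,interpolation=cv2.INTER_CUBIC))
E
```

```text
(no output)
```

View pics/c1.png

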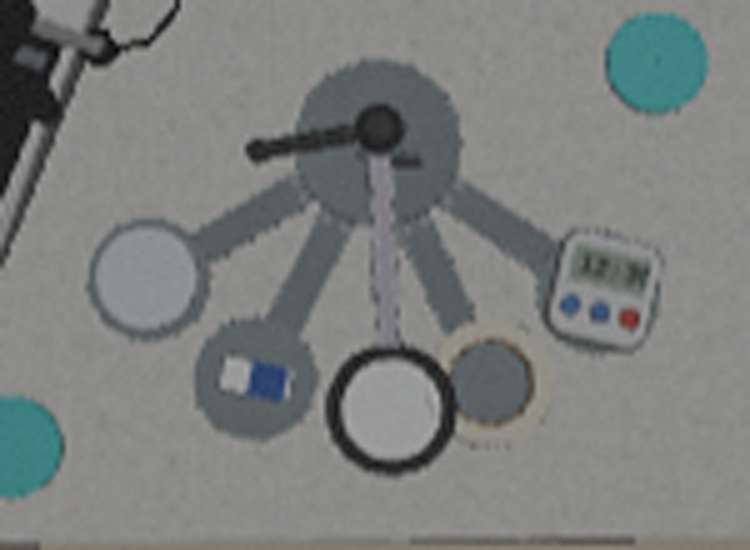

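```bash
python3 - <<'E'
from h import *
f=lambda x,y,z:ray("top",215+(x-2)/5,175+(y-2)/5,z)
for n,a in dict(hub=(379,127,99),foot=(378,143,5),lens=(391,410,55),dish=(147,278,20),seatL=(149,280,6),seatl=(255,378,6),timer=(603,290,28),tape=(491,383,25),levertip=(258,150,88),barstart=(379,170,64),microedge=(105,0,30)).items(): print(n,f(*a)[:2].round(1))
h=f(379,127,99);l=f(391,410,55);d=f(147,278,20)
for z in (h,f(378,143,5)):
  for q in (l,d): v=(q-z)[:2];print(np.hypot(*v),np.arctan2(-v[1],-v[0]))
print(manip.grip_point_offset)
p=eyes.camera_params("wrist");print(p)
E
```

```text
hub [ 649.9 -171.8]
foot [ 649.7 -172.2]
lens [ 490.1 -177.5]
dish [569.3 -34.2]
seatL [568.7 -34.3]
seatl [509.5 -97.3]
timer [ 559.2 -303.6]
tape [ 505.1 -237. ]
levertip [ 638.5 -103. ]
barstart [ 628.4 -171.9]
microedge [734.1 -10.8]
159.90365679706454 0.03555716931233451
159.50935646066836 -1.041043392180928
159.70389033161013 0.03330277366822114
159.7317442514698 -1.0432157557889923
-18.700000000000003
{'intrinsics': array([[365.7957038 ,   0.        , 276.24926085],
       [  0.        , 365.7957038 , 208.69707484],
       [  0.        ,   0.        ,   1.        ]]), 'hand_eye': array([[ 1.02913832e-05,  9.66446543e-01,  2.56867824e-01,
         7.01217643e+01],
       [ 9.99999475e-01,  2.53248231e-04, -9.92892966e-04,
        -3.51133377e-01],
       [-1.02462930e-03,  2.56867699e-01, -9.66446033e-01,
        -1.61690616e+02],
       [ 0.00000000e+00,  0.00000000e+00,  0.00000000e+00,
         1.00000000e+00]])}
```

Candidates for the dish, in the top view:
- White disc at (244,231).
- Tape ring at (313,251), with the seat showing through its hole.
- Turquoise discs at (346,187), (217,264) and (131,250).
- Brown disc at (393,239).

The crop shows the whitish disc at (244,231) is the petri dish, on the outer left seat at world (569,-34). The pivot is at (650,-172). The arm stands at +0.035 rad and has to go to -1.042.

Next I move over, shutting the fingers and turning the jaws along x.

```bash
python3 -m pendant '-1 0.035 0.0375 0 0 0 0.122;-1 0.035 0.0375 0 0 0 0.122;-1 0.035 0.0375 0 0 0 0.122;-1 0.035 0.0375 0 0 0 0.122;-1 0.035 0.0375 0 0 0 0.122;-1 0.035 0.0375 0 0 0 0.122;-1 0.035 0.0375 0 0 0 0.122;-1 0.035 0.0375 0 0 0 0.122;-1 0.035 0.0375 0 0 0 0.122;-1 0.035 0.0375 0 0 0 0.122;-1 0 0 0 0 0 0;-1 0 0 0 0 0 0'
python3 - <<'E'
from h import *
s=telemetry.get_state();print(s)
cv2.imwrite("pics/w1.png",eyes.snapshot("wrist"))
E
```

```text
t: 1.6
tool_pos: [562.0, -212.7, 221.9]
eef_rot: [0.709, 0.706, -0.0, -0.0]
ft_force: [0.3, -0.5, 0.0]
gripper_width: 0.005
{'t': 1.6, 'joints': array([-4.92729827e-01,  1.64820262e-01,  1.59152848e+00, -5.83557033e-04,
        1.38644462e+00, -4.88549029e-01]), 'joint_vel': array([-0.02641821, -0.00850145,  0.00590728, -0.00040037,  0.00033289,
       -0.00086457]), 'joint_efforts': array([ 1.09867550e+00, -4.65786231e+01, -3.88512790e+01,  1.51872835e-01,
        6.11497834e-02, -6.86753207e-03]), 'tool_pos': array([ 561.9725453 , -212.73377056,  221.91482047]), 'eef_rot': array([ 7.08545350e-01,  7.05664966e-01, -4.48841707e-04, -4.91144611e-04]), 'ft_force': array([ 0.28879703, -0.51718814,  0.0451734 ]), 'torque': array([-0.0119391 , -0.08494819, -0.00520676]), 'gripper_width': 0.004869626938901271}
```

View pics/w1.png

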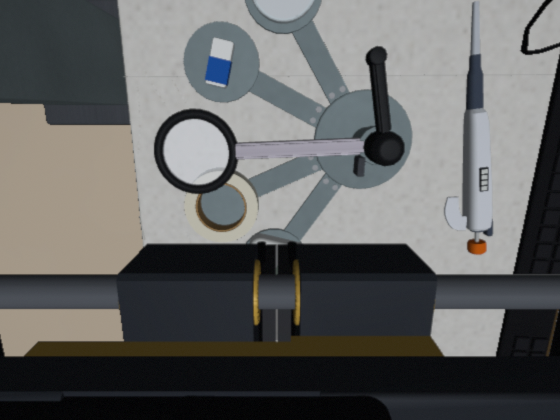

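The wrist view agrees: bar from about (375,147) to the lens at (197,150), and the lever tip at (376,57). The drop point beside the bar is clear. Descending beside it.

```bash
python3 -m pendant '-1 0 0 -0.04 0 0 0;-1 0 0 -0.04 0 0 0;-1 0 0 -0.04 0 0 0;-1 0 0 -0.036 0 0 0;-1 0 0 -0.02 0 0 0;-1 0 0 0 0 0 0;-1 0 0.006 0 0 0 0;-1 0 0.006 0 0 0 0;-1 0 0.004 0 0 0 0;-1 0 0 0 0 0 0'
```

```text
t: 2.9
tool_pos: [562.8, -196.3, 47.1]
eef_rot: [0.708, 0.706, 0.0, 0.0]
ft_force: [0.1, 0.1, -0.1]
gripper_width: 0.002
```

```bash
python3 - <<'E'
import numpy as np
q=np.array([562.8,-196.3])
for a in list(np.linspace(0.035,-1.0,24))+[-1.042]:
    u=np.array([-np.cos(a),-np.sin(a)]);m=np.array([-np.sin(a),np.cos(a)])
    s=7+15*abs(m[0])+9.5*abs(m[1])
    P=np.array([649.8,-172])+87*u-s*m
    print(round(a,3),P.round(1),(P-q).round(1));q=P
E
```

```text
0.035 [ 563.4 -192.1] [0.6 4.2]
-0.01 [ 562.6 -187.8] [-0.8  4.3]
-0.055 [ 562.  -184.5] [-0.7  3.3]
-0.1 [ 561.4 -181.2] [-0.5  3.3]
-0.145 [ 561.  -177.8] [-0.4  3.4]
-0.19 [ 560.7 -174.4] [-0.3  3.4]
-0.235 [ 560.6 -170.9] [-0.1  3.5]
-0.28 [ 560.6 -167.4] [-0.   3.5]
-0.325 [ 560.7 -163.9] [0.1 3.5]
-0.37 [ 561.  -160.4] [0.3 3.5]
-0.415 [ 561.4 -156.8] [0.4 3.6]
-0.46 [ 562.  -153.2] [0.6 3.6]
-0.505 [ 562.7 -149.7] [0.7 3.6]
-0.55 [ 563.6 -146.1] [0.9 3.6]
-0.595 [ 564.7 -142.5] [1.1 3.6]
-0.64 [ 565.9 -139. ] [1.2 3.6]
-0.685 [ 567.3 -135.4] [1.4 3.5]
-0.73 [ 568.9 -131.9] [1.6 3.5]
-0.775 [ 570.7 -128.5] [1.7 3.5]
-0.82 [ 572.6 -125.1] [1.9 3.4]
-0.865 [ 574.7 -121.7] [2.1 3.3]
-0.91 [ 576.9 -118.5] [2.3 3.3]
-0.955 [ 579.4 -115.3] [2.4 3.2]
-1.0 [ 582.  -112.2] [2.6 3.1]
-1.042 [ 584.5 -109.4] [2.6 2.8]
```

```bash
python3 -m pendant '-1 0 0.004 0 0 0 0;-1 -0.0005 0.004 0 0 0 0;-1 -0.0005 0.0035 0 0 0 0;-1 -0.0005 0.0035 0 0 0 0;-1 -0.0005 0.0035 0 0 0 0;-1 0 0.0035 0 0 0 0;-1 0 0.0035 0 0 0 0;-1 0 0.0035 0 0 0 0;-1 0 0.0035 0 0 0 0;-1 0 0.0035 0 0 0 0;-1 0.0005 0.0035 0 0 0 0;-1 0.0005 0.0035 0 0 0 0'
```

```text
t: 4.4
tool_pos: [561.4, -153.6, 46.5]
eef_rot: [0.709, 0.706, -0.0, -0.0]
ft_force: [0.7, -1.5, -0.2]
gripper_width: 0.003
```

Contact is about 1.5 N and the tool is on the planned path. Continuing the arc.

```bash
python3 -m pendant '-1 0.0007 0.0036 0 0 0 0;-1 0.0009 0.0036 0 0 0 0;-1 0.0011 0.0036 0 0 0 0;-1 0.0012 0.0036 0 0 0 0;-1 0.0014 0.0035 0 0 0 0;-1 0.0016 0.0035 0 0 0 0;-1 0.0017 0.0035 0 0 0 0;-1 0.0019 0.0034 0 0 0 0;-1 0.0021 0.0033 0 0 0 0;-1 0.0023 0.0032 0 0 0 0;-1 0.0022 0.003 0 0 0 0;-1 0 0 0 0 0 0'
python3 - <<'E'
from h import *
a=eyes.snapshot("top")[175:285,215:365]
b=eyes.snapshot("wrist")
cv2.imwrite("pics/c2.png",np.hstack([cv2.resize(a,(480,352),interpolation=cv2.INTER_CUBIC),cv2.resize(b,(320,352))]))
cv2.imwrite("pics/w2.png",b);cv2.imwrite("pics/t2.png",a)
E
```

```text
t: 5.9
tool_pos: [578.6, -115.5, 46.5]
eef_rot: [0.708, 0.706, 0.0, -0.0]
ft_force: [-0.1, -0.4, 0.2]
gripper_width: 0.005
```

View pics/c2.png

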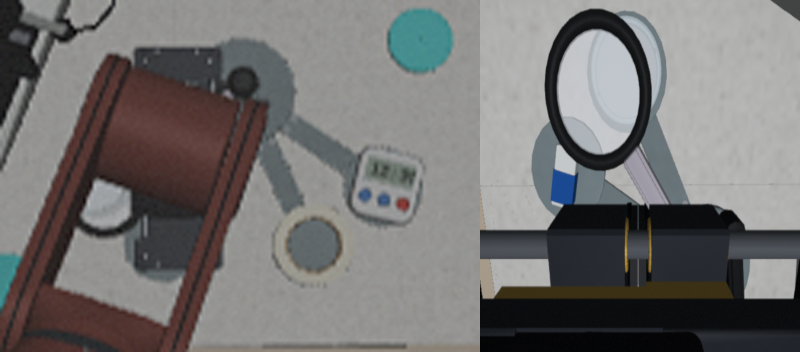

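```bash
cat >> h.py <<'E'
def wray(u,v,z,s):
    from scipy.spatial.transform import Rotation as R
    p=eyes.camera_params("wrist");K=p["intrinsics"];H=p["hand_eye"]
    d=np.linalg.inv(K)@[u,v,1];d=np.array([d[0],-d[1],-d[2]])
    r=R.from_quat(s["eef_rot"]);o=r.apply(H[:3,3])+s["tool_pos"];w=r.apply(H[:3,:3]@d)
    return o+w*(z-o[2])/w[2]
E
python3 - <<'E'
from h import *
s=telemetry.get_state()
P=wray(208,106.8,56,s);v=P[:2]-[649.8,-172];print(P,np.hypot(*v),np.arctan2(-v[1],-v[0]))
# dish ellipse: left 589,right 661, top ~14, bottom ~128 in picture
P=wray((625-480)*1.75,71*1.193,18,s);v=P[:2]-[649.8,-172];print(P,np.hypot(*v),np.arctan2(-v[1],-v[0]))
E
```

```text
[551.48985446 -43.50287359  56.        ] 161.79121179176002 -0.9177158083894378
[567.78931161 -32.62533088  18.        ] 161.71286715625763 -1.038935869910748
```

The lens is at -0.918 and the dish at -1.04, so 0.123 rad remains, about (6.8, 8.5) mm at the finger.

```bash
python3 -m pendant '-1 0.0016 0.002 0 0 0 0;-1 0.0016 0.002 0 0 0 0;-1 0.0017 0.002 0 0 0 0;-1 0.0017 0.002 0 0 0 0;-1 0 0 0 0 0 0;-1 0 0 0 0 0 0'
python3 - <<'E'
from h import *
s=telemetry.get_state();np.save("s3.npy",[s["tool_pos"],s["eef_rot"][:3]])
b=eyes.snapshot("wrist")
cv2.imwrite("pics/w3.png",cv2.resize(b[:250,80:380],None,fx=2.4,fy=2.4))
E
```

```text
t: 6.75
tool_pos: [585.2, -107.7, 46.5]
eef_rot: [0.708, 0.706, 0.0, -0.0]
ft_force: [0.5, -0.2, -0.3]
gripper_width: 0.007
```

View pics/w3.png

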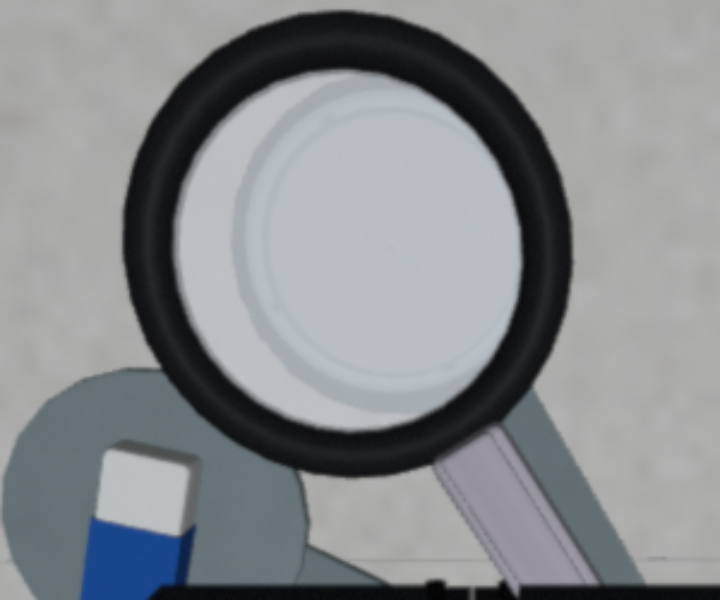

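```bash
python3 - <<'E'
from h import *
s=telemetry.get_state()
P=wray(80+347.5/2.4,243.5/2.4,56,s);v=P[:2]-[649.8,-172];print(P,np.hypot(*v),np.arctan2(-v[1],-v[0]))
P=wray(80+394/2.4,242/2.4,20,s);v=P[:2]-[649.8,-172];print(P,np.hypot(*v),np.arctan2(-v[1],-v[0]))
E
```

```text
[564.92877034 -33.6227811   56.        ] 162.33108246784522 -1.020631235765515
[569.66207088 -32.45429501  20.        ] 160.91951859122005 -1.0495053532858059
```

Lens -1.021 against dish about -1.045. I nudge it by 0.024 rad, then back off and rise clear.

```bash
python3 -m pendant '-1 0.0007 0.0009 0 0 0 0;-1 0.0007 0.0009 0 0 0 0;-1 0 0 0 0 0 0;-1 0 0 0 0 0 0;-1 -0.005 -0.003 0 0 0 0;-1 -0.012 -0.008 0 0 0 0;-1 -0.005 -0.02 0.01 0 0 0;-1 0 -0.02 0.04 0 0 0;-1 0 -0.02 0.05 0 0 0;-1 0 -0.02 0.05 0 0 0;-1 0 0 0 0 0 0;-1 0 0 0 0 0 0'
python3 - <<'E'
from h import *
s=telemetry.get_state();print(s["tool_pos"])
b=eyes.snapshot("wrist")
cv2.imwrite("pics/w4.png",cv2.resize(b,None,fx=1.4,fy=1.4))
E
```

```text
t: 8.3
tool_pos: [564.0, -198.1, 196.8]
eef_rot: [0.709, 0.705, 0.0, 0.0]
ft_force: [0.2, -0.2, 0.7]
gripper_width: 0.006
[ 563.99168583 -198.08222206  196.76904505]
```

View pics/w4.png

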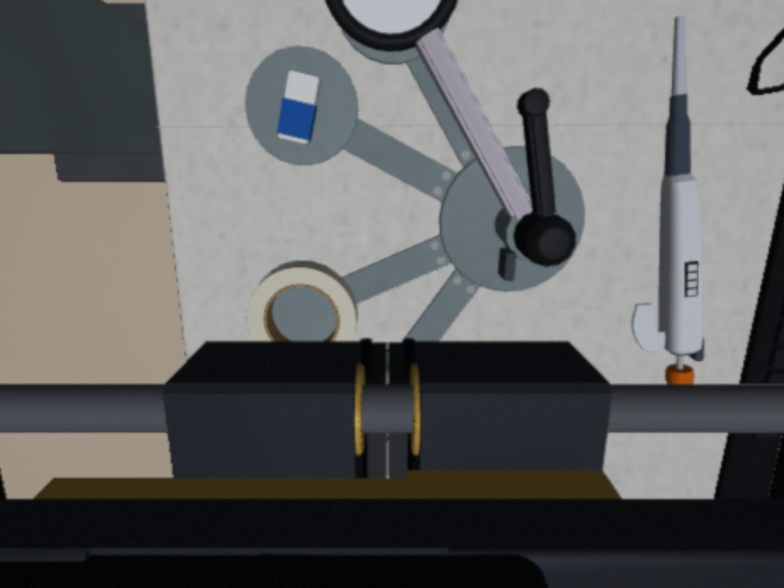

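```bash
python3 -m pendant '-1 0.03 0.02 0 0 0 0;-1 0.03 0.02 0 0 0 0;-1 0.03 0.02 0 0 0 0;-1 0.024 0.019 0 0 0 0;-1 0 0 0 0 0 0;-1 0 0 0 0 0 0'
python3 - <<'E'
from h import *
s=telemetry.get_state();print(s["tool_pos"])
b=eyes.snapshot("wrist")
cv2.imwrite("pics/w5.png",cv2.resize(b,None,fx=1.4,fy=1.4))
E
```

```text
t: 9.1
tool_pos: [677.3, -118.0, 194.7]
eef_rot: [0.708, 0.706, -0.001, -0.001]
ft_force: [-0.2, 0.4, -0.4]
gripper_width: 0.004
[ 677.273753   -118.04492105  194.70201353]
```

View pics/w5.png

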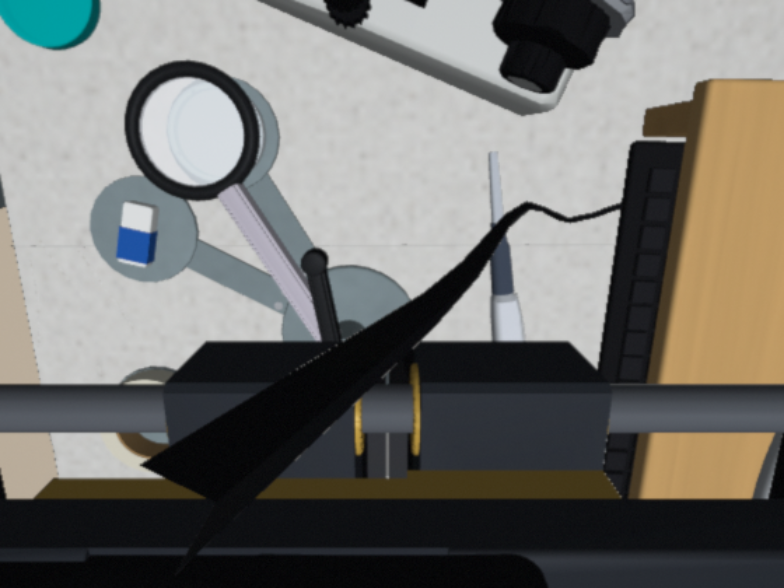

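```bash
python3 - <<'E'
from h import *
s=telemetry.get_state()
t=cv2.imread("pics/top0.png")[130:200,215:285]
b=cv2.imread("pics/w5.png")[0:588,200:784]
cv2.imwrite("pics/c3.png",cv2.resize(t,None,fx=8,fy=8,interpolation=cv2.INTER_CUBIC))
for u,v in((570,218),(527,205),(500,240),(450,285),(400,325),(300,400)):
  for z in (0,60,120,180,240,280,320):
    P=wray(u/1.4,v/1.4,z,s);print((u,v),z,P[:2].round(),((proj("top",P)-[215,130])*8).round())
E
```

```text
(570, 218) 0 [804. -90.] [381. 183.]
(570, 218) 60 [783. -83.] [355. 209.]
(570, 218) 120 [762. -76.] [327. 238.]
(570, 218) 180 [741. -69.] [296. 269.]
(570, 218) 240 [719. -62.] [263. 303.]
(570, 218) 280 [705. -57.] [238. 328.]
(570, 218) 320 [691. -52.] [213. 354.]
(527, 205) 0 [774. -81.] [358. 263.]
(527, 205) 60 [758. -76.] [335. 278.]
(527, 205) 120 [742. -70.] [310. 296.]
(527, 205) 180 [725. -65.] [283. 314.]
(527, 205) 240 [709. -59.] [253. 334.]
(527, 205) 280 [699. -55.] [232. 349.]
(527, 205) 320 [688. -52.] [210. 364.]
(500, 240) 0 [ 756. -106.] [422. 307.]
(500, 240) 60 [743. -96.] [391. 317.]
(500, 240) 120 [730. -86.] [356. 328.]
(500, 240) 180 [717. -77.] [319. 339.]
(500, 240) 240 [704. -67.] [278. 352.]
(500, 240) 280 [695. -61.] [249. 361.]
(500, 240) 320 [686. -54.] [218. 370.]
(450, 285) 0 [ 722. -138.] [509. 396.]
(450, 285) 60 [ 715. -123.] [466. 394.]
(450, 285) 120 [ 707. -108.] [419. 392.]
(450, 285) 180 [700. -93.] [368. 389.]
(450, 285) 240 [693. -78.] [312. 386.]
(450, 285) 280 [688. -68.] [272. 384.]
(450, 285) 320 [683. -57.] [229. 382.]
(400, 325) 0 [ 686. -168.] [590. 490.]
(400, 325) 60 [ 685. -148.] [535. 475.]
(400, 325) 120 [ 684. -128.] [477. 459.]
(400, 325) 180 [ 682. -108.] [413. 441.]
(400, 325) 240 [681. -87.] [343. 422.]
(400, 325) 280 [680. -74.] [293. 409.]
(400, 325) 320 [679. -61.] [240. 394.]
(300, 400) 0 [ 610. -228.] [752. 690.]
(300, 400) 60 [ 622. -198.] [675. 648.]
(300, 400) 120 [ 633. -168.] [593. 602.]
(300, 400) 180 [ 644. -137.] [503. 553.]
(300, 400) 240 [ 656. -107.] [405. 499.]
(300, 400) 280 [663. -87.] [335. 461.]
(300, 400) 320 [671. -67.] [260. 420.]
```

View pics/c3.png

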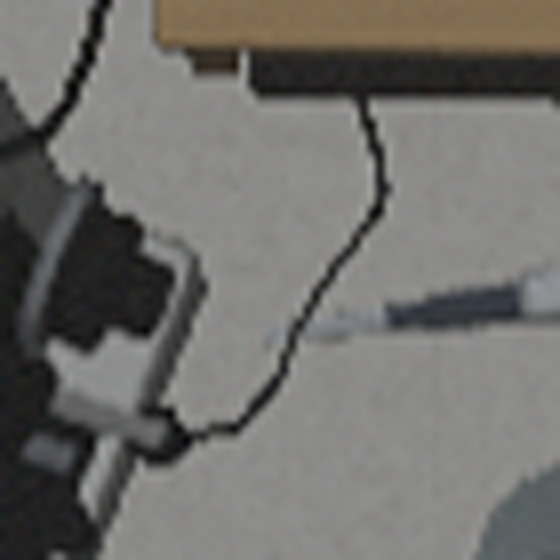

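The cable rises from the table at about (800,-90) to about (670,-68,320), right under the wrist camera. Going straight down here would brush it. So I back out the way I came, lean the hand 0.35 rad towards -y, and then return.

```bash
python3 -m pendant '-1 -0.03 -0.02 0 0 0 0;-1 -0.024 -0.03 0 0 0 0;-1 0 0 0 0.175 0 0;-1 0 0 0 0.175 0 0;-1 0 0 0 0 0 0;-1 0 0 0 0 0 0'
```

```text
t: 9.9
tool_pos: [624.0, -168.6, 196.3]
eef_rot: [0.698, 0.695, 0.122, -0.123]
ft_force: [-0.1, 0.2, 0.1]
gripper_width: 0.006
```

```bash
python3 -m pendant '-1 0.028 0.023 0 0 0 0;-1 0.028 0.024 0 0 0 0;-1 0 0 0 0 0 0;-1 0 0 -0.035 0 0 0;-1 0 0 -0.035 0 0 0;-1 0 0 -0.03 0 0 0;-1 0 0 -0.017 0 0 0;-1 0 0 0 0 0 0;-1 0 0 0 0 0 0'
```

```text
t: 11.02
tool_pos: [681.4, -121.5, 81.3]
eef_rot: [0.698, 0.695, 0.123, -0.122]
ft_force: [-0.0, 0.2, 0.3]
gripper_width: -0.002
```

```bash
python3 - <<'E'
import numpy as np
q=np.array([681.4,-121.5])
for b in np.linspace(0.163,1.45,20):
    l=np.array([-np.sin(b),np.cos(b)]);m=np.array([-np.cos(b),-np.sin(b)])
    P=np.array([649.8,-172])+54*l-(5+14*abs(m[0])+9.5*abs(m[1]))*m
    print(round(b,3),P.round(1),(P-q).round(1));q=P
E
```

```text
0.163 [ 661.1 -115.4] [-20.3   6.1]
0.231 [ 657.7 -114.7] [-3.4  0.7]
0.298 [ 654.2 -114.2] [-3.5  0.5]
0.366 [ 650.5 -113.9] [-3.6  0.3]
0.434 [ 646.8 -113.9] [-3.7  0. ]
0.502 [ 643.  -114.1] [-3.8 -0.3]
0.569 [ 639.1 -114.7] [-3.8 -0.6]
0.637 [ 635.3 -115.6] [-3.9 -0.9]
0.705 [ 631.4 -116.7] [-3.9 -1.2]
0.773 [ 627.6 -118.2] [-3.8 -1.5]
0.84 [ 623.9 -120. ] [-3.7 -1.8]
0.908 [ 620.2 -122.1] [-3.7 -2.1]
0.976 [ 616.7 -124.6] [-3.5 -2.4]
1.044 [ 613.3 -127.3] [-3.4 -2.7]
1.111 [ 610.1 -130.4] [-3.2 -3. ]
1.179 [ 607.2 -133.7] [-3.  -3.3]
1.247 [ 604.5 -137.3] [-2.7 -3.6]
1.315 [ 602.1 -141.2] [-2.4 -3.8]
1.382 [ 599.9 -145.2] [-2.1 -4.1]
1.45 [ 598.1 -149.5] [-1.8 -4.3]
```

```bash
python3 -m pendant '-1 -0.005 0 -0.001 0 0 0;-1 -0.005 0 -0.001 0 0 0;-1 -0.004 0 0 0 0 0;-1 -0.003 0 0 0 0 0;-1 0 0 0 0 0 0'
```

```text
t: 11.65
tool_pos: [663.3, -121.2, 77.6]
eef_rot: [0.698, 0.695, 0.123, -0.123]
ft_force: [0.1, 0.2, -0.6]
gripper_width: 0.002
```

```bash
python3 -m pendant '-1 -0.0038 0.0004 0 0 0 0;-1 -0.0038 0.0004 0 0 0 0;-1 -0.0038 0.0004 0 0 0 0;-1 -0.0038 0.0004 0 0 0 0;-1 -0.0038 0.0003 0 0 0 0;-1 -0.0038 0 0 0 0 0;-1 -0.0038 0 0 0 0 0;-1 -0.0038 0 0 0 0 0;-1 -0.0038 -0.0005 0 0 0 0;-1 -0.0037 -0.0015 0 0 0 0;-1 -0.0037 -0.002 0 0 0 0;-1 -0.0035 -0.0024 0 0 0 0'
```

```text
t: 13.15
tool_pos: [618.1, -125.7, 77.5]
eef_rot: [0.698, 0.695, 0.123, -0.124]
ft_force: [2.1, 0.9, 1.0]
gripper_width: 0.007
```

Contact force is about 2.3 N, as expected. Continuing to near the stop.

```bash
python3 -m pendant '-1 -0.0034 -0.0026 0 0 0 0;-1 -0.0032 -0.003 0 0 0 0;-1 -0.003 -0.0032 0 0 0 0;-1 -0.0028 -0.0035 0 0 0 0;-1 -0.0024 -0.0037 0 0 0 0;-1 -0.001 -0.002 0 0 0 0;-1 0 0 0 0 0 0'
```

```text
t: 14.02
tool_pos: [604.1, -140.4, 77.8]
eef_rot: [0.697, 0.695, 0.126, -0.124]
ft_force: [9.6, 13.5, -0.6]
gripper_width: 0.005
```

```bash
python3 -m pendant '-1 -0.0007 -0.002 0 0 0 0;-1 -0.0006 -0.002 0 0 0 0;-1 0 0 0 0 0 0'
```

```text
t: 14.4
tool_pos: [603.9, -141.0, 77.9]
eef_rot: [0.697, 0.695, 0.128, -0.126]
ft_force: [14.7, 22.5, -2.8]
gripper_width: 0.004
```

Force rises with no motion, so this is presumably the stop. Backing off, rising and looking.

```bash
python3 -m pendant '-1 0.002 0.006 0 0 0 0;-1 0.003 0.01 0 0 0 0;-1 0 0 0.03 0 0 0;-1 0 -0.01 0.05 0 0 0;-1 -0.02 -0.03 0.05 0 0 0;-1 -0.03 -0.04 0.03 0 0 0;-1 -0.04 -0.04 0.02 0 0 0;-1 -0.04 -0.04 0 0 0 0;-1 -0.03 -0.05 0 0 0 0;-1 0 -0.05 0 0 0 0;-1 0 -0.05 0 0 0 0;-1 0 0 0 0 0 0'
python3 - <<'E'
from h import *
a=eyes.snapshot("top")[175:285,215:365]
cv2.imwrite("pics/c4.png",cv2.resize(a,None,fx=5,fy=5,interpolation=cv2.INTER_CUBIC))
E
```

```text
t: 15.9
tool_pos: [444.2, -444.8, 255.3]
eef_rot: [0.699, 0.693, 0.123, -0.125]
ft_force: [-0.5, 1.4, -0.9]
gripper_width: 0.004
```

View pics/c4.png

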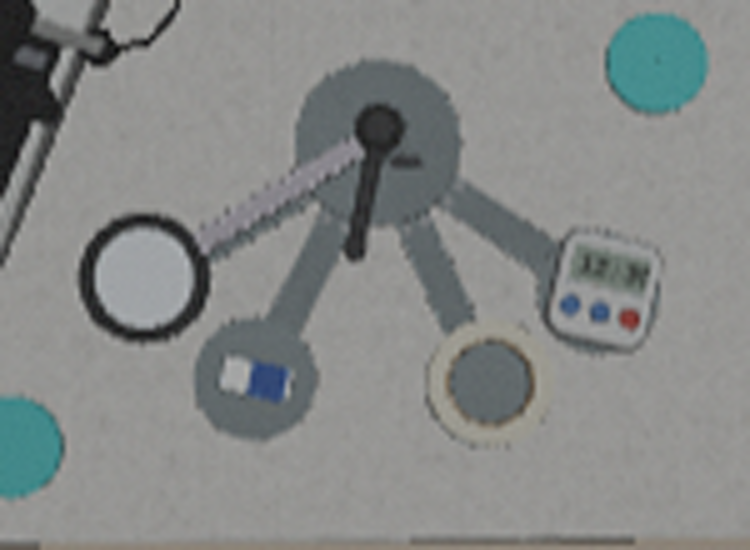

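```bash
python3 - <<'E'
from h import *
f=lambda x,y,z:ray("top",215+(x-2)/5,175+(y-2)/5,z)
p=np.array([649.8,-172])
l=f(145,278,58)[:2]-p;print("lens",l+p,np.hypot(*l),np.arctan2(-l[1],-l[0]))
l=f(355,250,90)[:2]-p;print("lever",l+p,np.hypot(*l),np.arctan2(-l[0],l[1]))
for n,a in dict(timer=(603,290,28),tape=(489,384,25),seatr=(491,385,6)).items():print(n,f(*a)[:2])
E
```

```text
lens [567.61971398 -35.97841297] 158.91970157102304 -1.0273156234344734
lever [ 580.92851112 -157.57308934] 70.3663110572356 1.3643062386223082
timer [ 559.1747198  -303.59837635]
tape [ 504.53760041 -235.84862529]
seatr [ 503.95834688 -238.02917197]
```

Lens and dish centres agree to about 2.5 mm. The lever reads 1.364 rad in world axes, against an expected stop of about 1.353. Nothing else has moved and the robot is clear, so I'm handing in.

```bash
python3 -c "
from station import sign_off
print(sign_off())"
```

```text
the job is handed in; nothing more can be done
None
```

The lens is over the petri dish, the clamp lever is at its stop, and the job is handed in, about 16 s into the 64 s allowed. I used only the shut fingertips to push, first the arm to the outer-left seat, then the lever counter-clockwise.

- **Lens:** the last overhead picture puts its centre at about (567.6, -36.0) mm and the dish at about (569.3, -34.2), so they are roughly 2.5 mm apart.
- **Lever:** it reads 1.36 rad in world axes, against an expected stop of about 1.35. When I pressed again at the stop, the force rose from about 17 to 27 N with almost no movement. That is more than a gentle push, though below the limits.
- **Other objects:** in the overhead crop the timer, tape roll and eraser look unmoved; I did not check the carton or slide box in it. The robot was clear of everything when I handed in.
- **Cable:** on the first approach to the lever the wrist camera came close to a hanging cable. No contact force showed, so I backed out and came in again with the hand leaned away from it.
- **Disagreement:** the wrist camera put the dish between -1.039 and -1.050 rad, and the overhead camera put it at -1.042. The lens finished at about -1.03 rad by the overhead camera. These differences are within the calibration.

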